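Load the tube carousel into the bench mixer

ROBOT

A 7-joint arm with a two-finger parallel gripper is mounted at the origin on the work surface. World frame = base frame: x ahead of the robot, y to its left, z up, the work surface at z = 0. Lengths are in m, angles in rad, forces in N, time in s.
With the tool pointing down it reaches from about 0.425 to 0.875 m from the base axis. Payload 4.7 kg.
Tool frame: the origin (TCP) lies at the very end of the fingers, on their centre line; the grasp point (between the pads) lies 19 mm behind it; z points along the fingers, y is the direction in which the jaws open and shut (so a half turn about z gives the same grasp; the last joint's range is limited). The gripper opens to 87 mm and grips with 3 to 60 N. Pads are 19 mm wide; open, the fingers measure 117 mm over their backs; the gripper's body (75 mm by 190 mm) begins 51 mm behind the grasp point.
Start: joints at [-1.182, 0.321, -0.07, 1.45, 0.023, 1.371, -0.057], TCP at [0.238, 0.605, 0.223] pointing down, gripper open.
Joint ranges: [-2.86, 2.86], [-0.3, 2.09], [-1.38, 1.24], [0.06, 2.45], [-1.56, 4.7], [0.09, 2.05], [-2.69, 2.69]. Speed limits (rad/s): [2.57, 2.57, 3.14, 3.14, 3.14, 3.14, 3.14].

INTERFACE

Orientations are given as a rotation vector (axis times angle).
In Python, from bench import ctrl, get_image, camera_info gives the robot as it stands.
- The arm moves only by the tool carry_out, never from a script. Its argument "commands" is a list of rows, each an object of numbers: "tx", "ty", "tz": the shift along the tool's x, y, z in m; "rx", "ry", "rz": the turn, a rotation vector about the tool's x, y, z in rad; "jaw": the opening, from 0 (shut) to 1 (fully open). In form: [{"tx": .., "ty": .., "tz": .., "rx": .., "ry": .., "rz": .., "jaw": ..}, ...]. A call has 1 to 12 rows; each row is the pose to reach, as a shift and turn from the pose commanded when the call began, along the tool's axes at that moment; what a row does not reach only later rows make up. A row lasts 1/8 s, in which the tool goes at most 62.5 mm and 10.7 degrees, less where a joint would pass 70% of its speed; a pose out of reach is approached as far as the arm can. A call with a gripper value outside its range is refused whole. The fingers move at their own pace and stop on an object; "grip_force" is the grip in N (left out, the last holds). Time passes only in rows, so rows that repeat a pose let the fingers close. It gives the time, the measured TCP pose, the force and the opening at its end, in the units of the state.
- ctrl.get_state(): the state, without advancing time (a new reading comes with each control period).
- get_image(name): name is "scene" or "top" or "wrist"; returns the picture (420x560x3 uint8, red, green, blue); there is no depth.
- camera_info(name): a dict with "intrinsics" (3x3 intrinsics, pixels), "R" (3x3) and "t" (3): a world point X has camera coordinates R X + t. Camera axes: x right, y down, z forward; pixel columns grow to the right and rows downward; lengths in m; the calibration is good to about 2 mm. A picture is of the moment at which its call begins: read the wrist's pose just before it. camera_info takes no time and is no camera call; for the wrist camera it gives the pose at the moment of the call.
- ctrl.close_job(): hands the job in, once; it reports no verdict.
The state is a dict: "time": time; "joint_positions": joint angles; "qd": joint speeds; "joint_torque": joint torques, N m; "position": TCP position; "tool_rot": TCP orientation; "ft_force": force on the tool from outside, world axes, zero at the start; "torque": the same for the moment, N m; "grip_width": opening from 0.0 (shut) to 1.0 (fully open).
Only numpy, scipy, OpenCV 4.12 (cv2) and the standard library are available. Lean on these libraries where they do the work, as an engineer would, in place of code of your own. Each camera call takes 0.05 s, during which the arm holds its last target.

TASK

Draw the mixer's flat carriage out from under its cover, all the way to its stop. Then take the tube carousel from its parking stand, turn it so that the key on its shank meets the keyway of the carriage's hub, lower the shank in until the disc sits flush on the hub, and let go, with the carriage still fully out. Leave everything else on the bench where it is.

Things in the scene. Friction and masses are not known exactly. Their poses are not given: they have to be found in the camera images.
- carriage_pad (a point): centre of the black pad (44 x 96 mm, at the front end) on top of the mixer's flat aluminium carriage, 21 mm above the table. x points in under the cover: the carriage draws out along -x; z up. The carriage plate is 132 mm wide and reaches 35 mm in front of this point; its hub stands 140 mm behind it.
- carriage (a joint): how far the carriage is drawn out, m: 0 = in, its hub under the cover; 0.12 = fully out at its stop. It runs level on rails with about 1.5 N drag (plus 8 N per m/s) and stays where it is left. Press on the pad from above with 6 to 12 N and pull.
- hub_mouth (a point): centre of the hole's mouth on top of the drive hub, an aluminium block 44 x 44 x 40 mm high fixed on the carriage; top 60 mm above the table. The hole goes straight down, 18 mm across, 40 mm deep, with one keyway slot 8 mm wide that reaches 14.5 mm from the axis along -x of this frame (towards the carriage's front); z up.
- mixer: fixed bench mixer, origin on the table under where the hub is with the carriage in; x points to its rear. White cover 190 mm wide, 75 to 93 mm above the table, begins at x = -35 mm (85 mm behind the hub's axis with the carriage out); a housing 153 mm high begins at x = 100 mm.
- carousel_grip (a point): centre (half-way up) of the upright grip of the loose tube carousel: a grey block 32 mm along x, 14 mm thick along y (grasp across y), 48 mm tall, standing on the disc, whose top is 24 mm below this point. A ridge 6 mm high and wide runs from the grip to the disc's rim along -x, the side of the key. z up.
- carousel_seat (a point): centre of the underside of the carousel's disc, 32 mm below carousel_grip, same axes; this face comes to rest on the hub's top. From it a steel shank 16 mm across reaches 36 mm down (tip chamfered), with one key 6 mm wide along -x, reaching 13 mm from the axis, all along but the last 3 mm.
- carousel: the whole carousel, about 0.16 kg, origin and axes as carousel_seat: white disc 84 mm wide, 8 mm thick, with five small capped tubes near its rim at 0, +-45 and +-135 degrees from +x (caps 4 mm proud, tubes 26 mm below the disc), none at +-y or -x. It starts in the stand, turned by some angle.
- stand: fixed grey parking stand: foot 90 x 90 x 10 mm, square column 44 x 44 mm, top 60 mm above the table, with a plain round hole 29 mm wide, 50 mm deep, where the carousel's shank stands loosely, the disc resting on top. Origin at the centre of its underside.
- tip_box: bystander, leave alone: blue pipette-tip box with clear lid, 85 x 120 x 67 mm; origin at the centre of its underside
- tube_rack: bystander, leave alone: low green tube rack, 85 x 125 x 28 mm; origin at the centre of its underside
- bottle: bystander, leave alone: glass bottle with red cap, 64 mm wide, 110 mm high; origin at the centre of its underside
- cap: bystander, leave alone: loose red bottle cap, 38 mm wide, 18 mm high; origin at the centre of its underside
- beaker: bystander, leave alone: open glass beaker, 66 mm wide, 85 mm high; origin at the centre of its underside
- vial_block: bystander, leave alone: small white block with three capped vials, 70 x 45 x 92 mm; origin at the centre of its underside

How it is judged:
By the outcome, as a careful person would: the job done as asked, in the order asked, and still so for the second after the job is handed in, with the robot touching nothing.
It also fails if it takes over 61 s, if anything falls off the work surface, if the arm or the gripper's body presses on something with over 40 N, if the wrist force passes 120 N, or if a joint passes its speed limit or range.

## Working session

There is one attempt and no reset: what is moved stays moved. The work goes in short steps, Python scripts to look and compute and a tool call to move; the robot and the scene stay as the last step left them, time stands still between calls to the robot, and variables do not carry over. Pictures are saved under pics/ and viewed, and the job is handed in when it is done.

Besides the shell and the picture viewer there is one more tool, called as name([rows], argument=value, ...), one row to a line, values as JSON. carry_out: Moves the arm, as the interface text tells. Its arguments: {"type":"object","properties":{"commands":{"type":"array"},"grip_force":{"type":"number"}},"required":["commands"]}

```bash
mkdir -p pics; ls
python3 - <<'E'
from bench import ctrl,get_image,camera_info
import cv2
s=ctrl.get_state();print(s['time'],s['position'],s['tool_rot'],s['grip_width'],s['ft_force'])
for n in ['scene','top','wrist']:
    c=camera_info(n);print(n,c)
    cv2.imwrite(f'pics/{n}0.png',cv2.cvtColor(get_image(n),cv2.COLOR_RGB2BGR))
E
```

```text
pics
0.0 [0.237806   0.60434283 0.22146218] [-5.85155302e-01 -3.08636729e+00  2.96823628e-03] 0.9971640224514755 [ 0.33049263  0.7040611  -0.3770867 ]
scene {'intrinsics': array([[479.68650232,   0.        , 279.2069717 ],
       [  0.        , 479.68650232, 207.51034565],
       [  0.        ,   0.        ,   1.        ]]), 'R': array([[-0.89206692,  0.45184009,  0.00755889],
       [ 0.35649056,  0.71390137, -0.60270997],
       [-0.27772483, -0.53496296, -0.79792453]]), 't': array([ 0.41817547, -0.19333561,  1.36063776])}
top {'intrinsics': array([[424.22956241,   0.        , 279.18817834],
       [  0.        , 424.22956241, 210.00689548],
       [  0.        ,   0.        ,   1.        ]]), 'R': array([[-1.35670833e-03, -9.99998488e-01, -1.08813874e-03],
       [-9.97951110e-01,  1.42353382e-03, -6.39652610e-02],
       [ 6.39667133e-02,  9.99127059e-04, -9.97951533e-01]]), 't': array([0.06958287, 0.52351227, 1.29310419])}
wrist {'intrinsics': array([[330.04140224,   0.        , 278.89603718],
       [  0.        , 330.04140224, 205.58313554],
       [  0.        ,   0.        ,   1.        ]]), 'R': array([[ 0.36556899,  0.93078283, -0.00162198],
       [ 0.89101426, -0.34944471,  0.28979645],
       [ 0.26917077, -0.1073858 , -0.95708693]]), 't': array([-0.64852565, -0.0351145 ,  0.39142184])}
```

View pics/scene0.png

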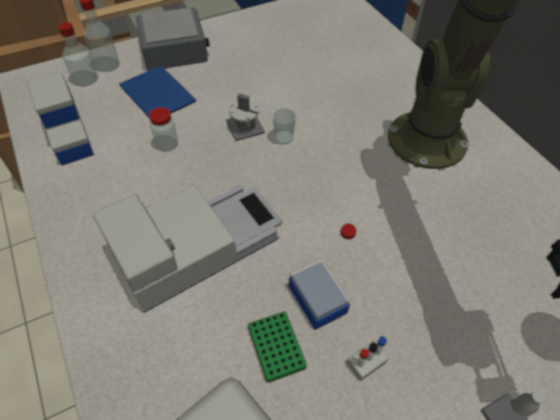

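View pics/top0.png

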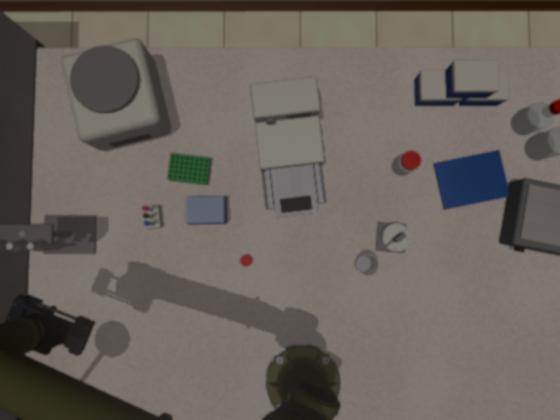

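View pics/wrist0.png

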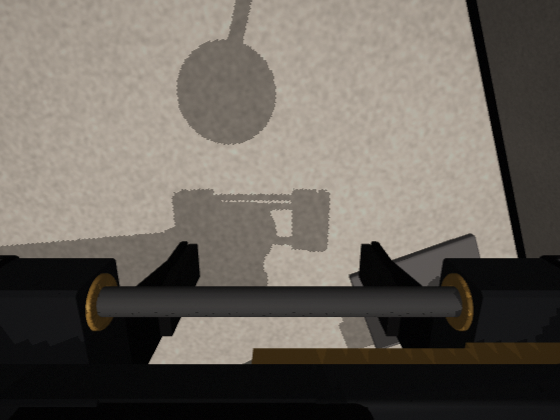

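The top view shows the pad at about (296,204), the carousel at about (395,238) on its stand, the beaker at (364,263), the cap at (246,260) and the mixer running roughly along +x. Next I'll zoom in and back-project.

```bash
cat > h.py <<'E'
import numpy as np,cv2
from bench import ctrl,get_image,camera_info
def bp(ci,uv,z):
    K,R,t=ci['intrinsics'],np.array(ci['R']),np.array(ci['t'])
    d=R.T@np.linalg.inv(K)@np.array([uv[0],uv[1],1.]);c=-R.T@t
    return c+d*(z-c[2])/d[2]
def pj(ci,X):
    p=ci['intrinsics']@(ci['R']@np.array(X)+ci['t']);return p[:2]/p[2]
def save(n,im): cv2.imwrite(f'pics/{n}.png',cv2.cvtColor(im,cv2.COLOR_RGB2BGR))
def crop(im,u0,v0,w,h,s,): return cv2.resize(im[v0:v0+h,u0:u0+w],None,fx=s,fy=s,interpolation=cv2.INTER_CUBIC)
E
python3 - <<'E'
from h import *
im=cv2.cvtColor(cv2.imread('pics/top0.png'),cv2.COLOR_BGR2RGB)
save('t1',np.hstack([crop(im,250,140,80,90,5),crop(im,350,200,80,90,5)]))
im=cv2.cvtColor(cv2.imread('pics/scene0.png'),cv2.COLOR_BGR2RGB)
save('s1',crop(im,200,80,110,180,3.3))
E
```

```text
(no output)
```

View pics/t1.png

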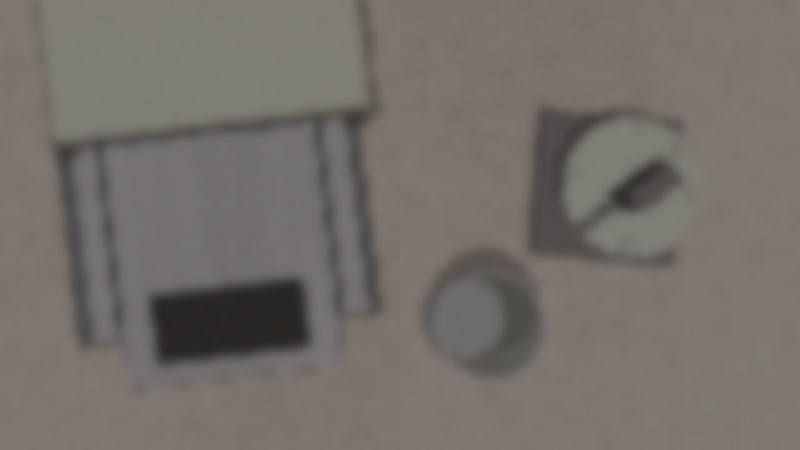

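View pics/s1.png

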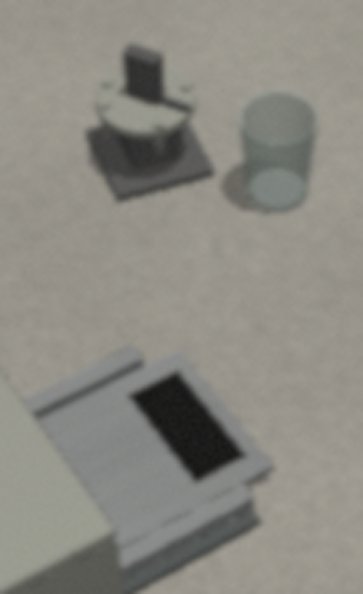

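Run:
```python
from h import *
c=camera_info('top')
P=np.array([[152,296],[302,281],[308,345],[158,361]])/5+[250,140]
W=np.array([bp(c,p,.021) for p in P]);print(W.round(4), np.linalg.norm(W-np.roll(W,-1,0),axis=1))
m=W.mean(0);print('pad',m)
print('yaw',np.degrees([np.arctan2(*(W[0]-W[3])[1::-1]),np.arctan2(*(W[1]-W[2])[1::-1]),np.arctan2(*(W[0]-W[1])[1::-1])-np.pi/2]))
sc=camera_info('scene')
Q=np.array([[131,398],[178,372],[245,457],[197,482]])/3.3+[200,80]
V=np.array([bp(sc,p,.021) for p in Q]);print('scene pad',V.mean(0),np.linalg.norm(V-np.roll(V,-1,0),axis=1)); 
print('disc',bp(c,[396.3,237.2],.068)); 
F=np.array([[541,107],[682,120],[675,265],[530,250]])-[400,0]
G=np.array([bp(c,p/5+[350,200],.01) for p in F]);print(G, G.mean(0))
d=np.array([(145,77),])
print('disc scene',bp(sc,[200+146/3.3,80+112/3.3],.068))
print('gripTop corners', [bp(c,np.array(p)/5+[350,200],.116) for p in [(270,160),(281,180)]])
print('cover edge',[bp(c,np.array(p)/5+[250,140],.093) for p in [(55,140),(370,105)]])
```

```text
[[ 0.5567  0.0651  0.021 ]
 [ 0.5659 -0.0275  0.021 ]
 [ 0.5263 -0.0309  0.021 ]
 [ 0.5166  0.0614  0.021 ]] [0.09298488 0.0397174  0.0928683  0.04031459]
pad [0.54136432 0.01703132 0.021     ]
yaw [5.16643581 4.98822699 5.64816885]
scene pad [0.54275223 0.02331278 0.021     ] [0.04302154 0.09520758 0.04142543 0.09280617]
disc [ 0.4393467  -0.27700726  0.068     ]
[[ 0.48824251 -0.23779559  0.01      ]
 [ 0.4800679  -0.32495569  0.01      ]
 [ 0.39068194 -0.31880585  0.01      ]
 [ 0.40001169 -0.22957494  0.01      ]] [ 0.43975101 -0.27778302  0.01      ]
disc scene [ 0.44761765 -0.25565376  0.068     ]
gripTop corners [array([ 0.45408821, -0.28600514,  0.116     ]), array([ 0.44272909, -0.29202509,  0.116     ])]
cover edge [array([0.64198291, 0.12183747, 0.093     ]), array([ 0.66237651, -0.06267446,  0.093     ])]
```

```bash
cat >> h.py <<'E'
from scipy.spatial.transform import Rotation as Ro
def delta(pos,jaw_deg=None,s=None):
    """tool-frame shift/turn from present pose to pos with tool straight down, jaw axis at jaw_deg (mod 180)"""
    s=s or ctrl.get_state(); R=Ro.from_rotvec(s['tool_rot'])
    p=R.inv().apply(np.array(pos)-s['position'])
    out=[p.round(4)]
    if jaw_deg is not None:
        best=None
        for k in (0,180):
            a=np.radians(jaw_deg+k); y=np.array([np.cos(a),np.sin(a),0]);z=np.array([0,0,-1.]);x=np.cross(y,z)
            d=(R.inv()*Ro.from_matrix(np.c_[x,y,z])).as_rotvec()
            if best is None or np.linalg.norm(d)<np.linalg.norm(best):best=d
        out.append(best.round(4))
    return out
def st():
    s=ctrl.get_state();R=Ro.from_rotvec(s['tool_rot']).as_matrix()
    print('t',round(s['time'],2),'p',s['position'].round(4),'jaw',np.degrees(np.arctan2(R[1,1],R[0,1])).round(2),'tilt',R[:2,2].round(4),'F',np.round(s['ft_force'],2),'w',round(s['grip_width'],3),'q',np.round(s['joint_positions'],2));return s
E
python3 - <<'E'
from h import *
st();print(delta([.554,.018,.10],95.3))
E
```

```text
t 0.15 p [0.2378 0.6045 0.2217] jaw 68.53 tilt [-0.0004 -0.0014] F [-0.38  0.    0.36] w 0.999 q [-1.18  0.32 -0.07  1.45  0.02  1.37 -0.06]
[array([-0.5089, -0.4299,  0.1224]), array([-1.500e-03, -2.000e-04, -4.672e-01])]
```

carry_out([
  {"tx":-0.509,"ty":-0.43,"tz":0.01,"rz":-0.467,"jaw":0},
  {"tx":-0.509,"ty":-0.43,"tz":0.01,"rz":-0.467,"jaw":0},
  {"tx":-0.509,"ty":-0.43,"tz":0.01,"rz":-0.467,"jaw":0},
  {"tx":-0.509,"ty":-0.43,"tz":0.01,"rz":-0.467,"jaw":0},
  {"tx":-0.509,"ty":-0.43,"tz":0.01,"rz":-0.467,"jaw":0},
  {"tx":-0.509,"ty":-0.43,"tz":0.01,"rz":-0.467,"jaw":0},
  {"tx":-0.509,"ty":-0.43,"tz":0.01,"rz":-0.467,"jaw":0},
  {"tx":-0.509,"ty":-0.43,"tz":0.01,"rz":-0.467,"jaw":0},
  {"tx":-0.509,"ty":-0.43,"tz":0.01,"rz":-0.467,"jaw":0},
  {"tx":-0.509,"ty":-0.43,"tz":0.03,"rz":-0.467,"jaw":0},
  {"tx":-0.509,"ty":-0.43,"tz":0.08,"rz":-0.467,"jaw":0},
  {"tx":-0.509,"ty":-0.43,"tz":0.12,"rz":-0.467,"jaw":0},
], grip_force=30)

```text
invalid input
```

Run:
```python
from h import *
st();c=camera_info('wrist');im=get_image('wrist');save('w1',im)
st();print(delta([.554,.018,.035],95.3))
```

```text
t 0.15 p [0.2378 0.6045 0.2217] jaw 68.53 tilt [-0.0004 -0.0014] F [-0.38  0.    0.36] w 0.999 q [-1.18  0.32 -0.07  1.45  0.02  1.37 -0.06]
t 0.2 p [0.2379 0.6046 0.2219] jaw 68.53 tilt [-0.0004 -0.0011] F [-0.35  0.1   0.33] w 0.998 q [-1.18  0.32 -0.07  1.45  0.02  1.37 -0.06]
[array([-0.5089, -0.4299,  0.1874]), array([-1.100e-03, -2.000e-04, -4.673e-01])]
```

View pics/w1.png

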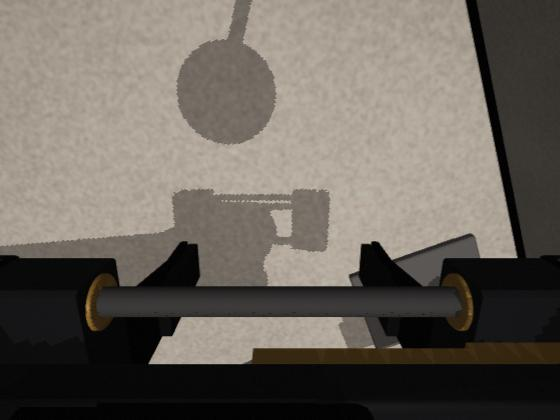

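The call was refused and the arm hasn't moved. Each row probably needs every key, so I'll fill in rx and ry.

carry_out([
  {"tx":-0.509,"ty":-0.43,"tz":0.01,"rx":0,"ry":0,"rz":-0.467,"jaw":0},
  {"tx":-0.509,"ty":-0.43,"tz":0.01,"rx":0,"ry":0,"rz":-0.467,"jaw":0},
  {"tx":-0.509,"ty":-0.43,"tz":0.01,"rx":0,"ry":0,"rz":-0.467,"jaw":0},
  {"tx":-0.509,"ty":-0.43,"tz":0.01,"rx":0,"ry":0,"rz":-0.467,"jaw":0},
  {"tx":-0.509,"ty":-0.43,"tz":0.01,"rx":0,"ry":0,"rz":-0.467,"jaw":0},
  {"tx":-0.509,"ty":-0.43,"tz":0.01,"rx":0,"ry":0,"rz":-0.467,"jaw":0},
  {"tx":-0.509,"ty":-0.43,"tz":0.01,"rx":0,"ry":0,"rz":-0.467,"jaw":0},
  {"tx":-0.509,"ty":-0.43,"tz":0.01,"rx":0,"ry":0,"rz":-0.467,"jaw":0},
  {"tx":-0.509,"ty":-0.43,"tz":0.01,"rx":0,"ry":0,"rz":-0.467,"jaw":0},
  {"tx":-0.509,"ty":-0.43,"tz":0.03,"rx":0,"ry":0,"rz":-0.467,"jaw":0},
  {"tx":-0.509,"ty":-0.43,"tz":0.08,"rx":0,"ry":0,"rz":-0.467,"jaw":0},
  {"tx":-0.509,"ty":-0.43,"tz":0.12,"rx":0,"ry":0,"rz":-0.467,"jaw":0},
], grip_force=30)

```text
time: 1.7
position: [0.5555, 0.0146, 0.1018]
tool_rot: [-0.136, 3.136, -0.002]
ft_force: [-0.2, 1.2, -1.3]
grip_width: 0.005
```

Run:
```python
from h import *
st();c=camera_info('wrist');im=get_image('wrist');save('w1',im)
st();print(delta([.554,.018,.035],95.3))
```

```text
t 1.7 p [0.5555 0.0146 0.1018] jaw 94.98 tilt [ 0.0022 -0.0012] F [-0.16  1.17 -1.33] w 0.005 q [-0.44  0.22  0.41  1.85 -0.1   1.09  1.66]
t 1.75 p [0.5503 0.0151 0.0947] jaw 95.06 tilt [-0.0096 -0.003 ] F [-2.78 -0.41 -3.36] w 0.007 q [-0.44  0.23  0.4   1.86 -0.1   1.09  1.66]
[array([-0.0045,  0.0027,  0.0597]), array([-0.0022, -0.0098, -0.0042])]
```

View pics/w1.png

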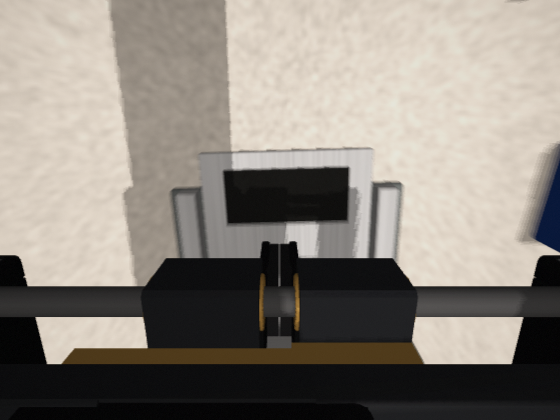

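Run:
```python
from h import *
st();c=camera_info('wrist');im=get_image('wrist');save('w2',im)
st();c=camera_info('wrist');im=get_image('wrist');save('w3',im);
g=cv2.cvtColor(im,cv2.COLOR_RGB2GRAY);m=(g<45).astype(np.uint8);m[250:]=0;m[:120]=0
n,l,sx,ce=cv2.connectedComponentsWithStats(m)
i=[k for k in range(1,n) if sx[k,4]>2000 and 150<ce[k][0]<400][0];print(sx[i])
cn=cv2.findContours((l==i).astype(np.uint8),0,2)[0][0];q=cv2.approxPolyDP(cn,8,True)[:,0];print(q.tolist())
W=np.array([bp(c,p,.021) for p in q]);print(W.round(4),W.mean(0),np.linalg.norm(W-np.roll(W,-1,0),axis=1));st()
```

```text
t 1.75 p [0.5503 0.0151 0.0947] jaw 95.06 tilt [-0.0096 -0.003 ] F [-2.78 -0.41 -3.36] w 0.007 q [-0.44  0.23  0.4   1.86 -0.1   1.09  1.66]
t 1.8 p [0.55   0.0167 0.0973] jaw 95.14 tilt [-0.0106 -0.0023] F [-1.02  0.54  0.17] w 0.006 q [-0.44  0.22  0.4   1.86 -0.1   1.09  1.66]
[ 219  179  129   58 6899]
[[347, 179], [219, 182], [223, 236], [345, 233]]
[[ 0.5161  0.0636  0.021 ]
 [ 0.5269 -0.0304  0.021 ]
 [ 0.5694 -0.0256  0.021 ]
 [ 0.5583  0.0683  0.021 ]] [0.54265389 0.01898014 0.021     ] [0.09459015 0.04277141 0.09456527 0.04253027]
t 1.85 p [0.552  0.018  0.1004] jaw 95.23 tilt [-0.0059 -0.0011] F [-0.06  0.52  1.13] w 0.008 q [-0.44  0.22  0.4   1.85 -0.1   1.09  1.66]
```

carry_out([
  {"tx":0,"ty":0,"tz":0.05,"rx":0,"ry":0,"rz":-0.015,"jaw":0},
  {"tx":0,"ty":0,"tz":0.07,"rx":0,"ry":0,"rz":-0.015,"jaw":0},
  {"tx":0,"ty":0,"tz":0.075,"rx":0,"ry":0,"rz":-0.015,"jaw":0},
  {"tx":0,"ty":0,"tz":0.077,"rx":0,"ry":0,"rz":-0.015,"jaw":0},
  {"tx":0,"ty":0,"tz":0.077,"rx":0,"ry":0,"rz":-0.015,"jaw":0},
])

```text
time: 2.48
position: [0.5555, 0.0189, 0.0272]
tool_rot: [-0.169, 3.134, 0.001]
ft_force: [-0.1, 0.1, 0.1]
grip_width: 0.004
```

Run:
```python
from h import *
st()
```

```text
t 2.48 p [0.5555 0.0189 0.0272] jaw 96.17 tilt [0.0027 0.0007] F [-0.08  0.07  0.1 ] w 0.004 q [-0.42  0.31  0.39  1.91 -0.14  0.94  1.71]
```

carry_out([
  {"tx":0,"ty":0,"tz":0.004,"rx":0,"ry":0,"rz":0,"jaw":0},
  {"tx":0,"ty":0,"tz":0.006,"rx":0,"ry":0,"rz":0,"jaw":0},
  {"tx":0,"ty":0,"tz":0.007,"rx":0,"ry":0,"rz":0,"jaw":0},
  {"tx":0,"ty":0,"tz":0.007,"rx":0,"ry":0,"rz":0,"jaw":0},
])

```text
time: 2.98
position: [0.5559, 0.0187, 0.0204]
tool_rot: [-0.168, 3.134, 0.001]
ft_force: [-0.9, -0.8, 8.0]
grip_width: 0.001
```

carry_out([
  {"tx":0.006,"ty":0,"tz":0,"rx":0,"ry":0,"rz":0,"jaw":0},
  {"tx":0.016,"ty":0,"tz":0,"rx":0,"ry":0,"rz":0,"jaw":0},
  {"tx":0.026,"ty":0,"tz":0,"rx":0,"ry":0,"rz":0,"jaw":0},
  {"tx":0.036,"ty":0,"tz":0,"rx":0,"ry":0,"rz":0,"jaw":0},
])

```text
time: 3.48
position: [0.5208, 0.0146, 0.0204]
tool_rot: [-0.168, 3.131, 0.001]
ft_force: [2.2, -0.1, 7.3]
grip_width: 0.005
```

carry_out([
  {"tx":0.01,"ty":0,"tz":0,"rx":0,"ry":0,"rz":0,"jaw":0},
  {"tx":0.022,"ty":0,"tz":0,"rx":0,"ry":0,"rz":0,"jaw":0},
  {"tx":0.034,"ty":0,"tz":0,"rx":0,"ry":0,"rz":0,"jaw":0},
  {"tx":0.046,"ty":0,"tz":0,"rx":0,"ry":0,"rz":0,"jaw":0},
  {"tx":0.058,"ty":0,"tz":0,"rx":0,"ry":0,"rz":0,"jaw":0},
  {"tx":0.07,"ty":0,"tz":0,"rx":0,"ry":0,"rz":0,"jaw":0},
  {"tx":0.08,"ty":0,"tz":0,"rx":0,"ry":0,"rz":0,"jaw":0},
  {"tx":0.086,"ty":0,"tz":0,"rx":0,"ry":0,"rz":0,"jaw":0},
  {"tx":0.088,"ty":0,"tz":0,"rx":0,"ry":0,"rz":0,"jaw":0},
  {"tx":0.088,"ty":0,"tz":0,"rx":0,"ry":0,"rz":0,"jaw":0},
])

```text
time: 4.72
position: [0.434, 0.0053, 0.0204]
tool_rot: [-0.168, 3.131, 0.001]
ft_force: [2.3, -0.4, 6.3]
grip_width: 0.006
```

Run:
```python
from h import *
st();im=get_image('top');save('t2',crop(im,230,100,110,140,4))
im=get_image('scene');save('s2',crop(im,170,80,150,180,3.3))
```

```text
t 4.72 p [0.434  0.0053 0.0204] jaw 96.13 tilt [0.0065 0.0009] F [ 2.3  -0.43  6.25] w 0.006 q [-0.46  0.07  0.4   2.2  -0.04  0.87  1.64]
```

View pics/s2.png

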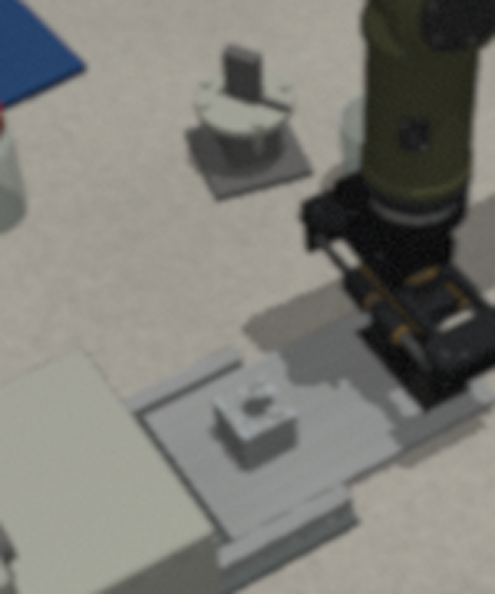

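The hub is out in the open. I'll pull a little further to confirm it's against the stop.

carry_out([
  {"tx":0.001,"ty":0,"tz":0.001,"rx":0,"ry":0,"rz":0,"jaw":0},
  {"tx":0.004,"ty":0,"tz":0.001,"rx":0,"ry":0,"rz":0,"jaw":0},
  {"tx":0.005,"ty":0,"tz":0.001,"rx":0,"ry":0,"rz":0,"jaw":0},
])

```text
time: 5.2
position: [0.4315, 0.0051, 0.0204]
tool_rot: [-0.167, 3.126, 0.002]
ft_force: [6.1, 2.0, 8.0]
grip_width: 0.002
```

Run:
```python
from h import *
st();print(delta([.46,.0,.20],96.4))
```

```text
t 5.2 p [0.4315 0.0051 0.0204] jaw 96.13 tilt [0.0112 0.0016] F [6.06 1.99 8.03] w 0.002 q [-0.46  0.06  0.4   2.21 -0.03  0.87  1.64]
[array([-0.0299, -0.0081, -0.1793]), array([ 0.0003,  0.0113, -0.0046])]
```

Force rose to 6 N against about 2 N of drag, so it's at the stop. Now I'll lift off and look at the hub with the wrist camera.

carry_out([
  {"tx":-0.003,"ty":0,"tz":-0.01,"rx":0,"ry":0,"rz":0,"jaw":0},
  {"tx":-0.003,"ty":0,"tz":-0.06,"rx":0,"ry":0,"rz":0,"jaw":0},
  {"tx":-0.003,"ty":0,"tz":-0.12,"rx":0,"ry":0,"rz":0,"jaw":0},
  {"tx":-0.06,"ty":0,"tz":-0.17,"rx":0,"ry":0,"rz":0,"jaw":0.5},
  {"tx":-0.12,"ty":0,"tz":-0.17,"rx":0,"ry":0,"rz":0,"jaw":1},
  {"tx":-0.17,"ty":0,"tz":-0.17,"rx":0,"ry":0,"rz":0,"jaw":1},
  {"tx":-0.17,"ty":0,"tz":-0.17,"rx":0,"ry":0,"rz":0,"jaw":1},
  {"tx":-0.17,"ty":0,"tz":-0.17,"rx":0,"ry":0,"rz":0,"jaw":1},
  {"tx":-0.17,"ty":0,"tz":-0.17,"rx":0,"ry":0,"rz":0,"jaw":1},
])

```text
time: 6.32
position: [0.5937, 0.0224, 0.188]
tool_rot: [0.167, -3.137, -0.001]
ft_force: [0.3, 0.9, 0.2]
grip_width: 0.604
```

Run:
```python
from h import *
import json
s=st();c=camera_info('wrist');im=get_image('wrist');save('w4',im)
np.savez('pics/w4.npz',**c)
st();save('t3',crop(get_image('top'),230,100,110,140,4))
```

```text
t 6.33 p [0.5937 0.0224 0.188 ] jaw 96.11 tilt [-0.0004  0.0007] F [0.33 0.94 0.21] w 0.604 q [-0.45  0.23  0.44  1.66 -0.1   1.28  1.68]
t 6.38 p [0.594  0.0225 0.1883] jaw 96.12 tilt [0.0004 0.0011] F [0.16 0.52 0.01] w 0.649 q [-0.45  0.23  0.44  1.66 -0.1   1.28  1.68]
```

View pics/w4.png

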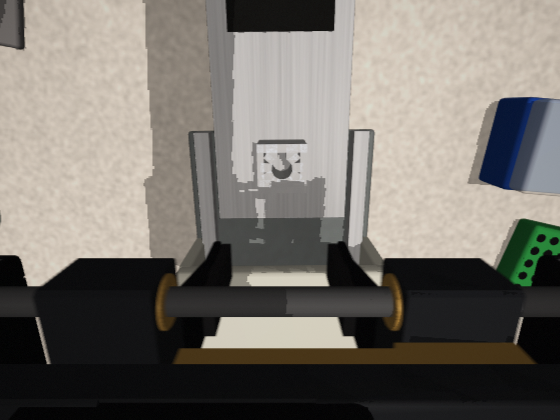

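View pics/t3.png

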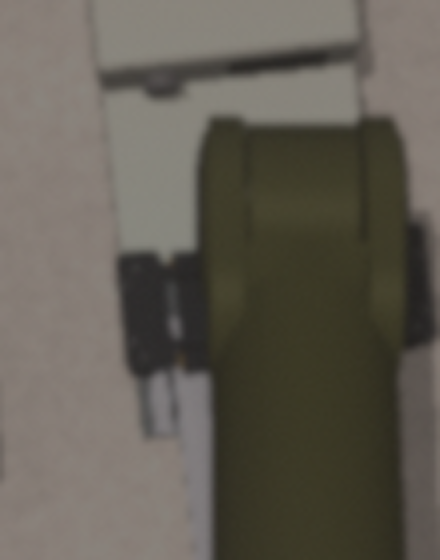

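Run:
```python
from h import *
c=dict(np.load('pics/w4.npz'));im=cv2.imread('pics/w4.png')[...,::-1]
save('w4c',crop(im,242,125,80,65,10))
print('cam',-c['R'].T@c['t'],'optical',c['R'][2])
for uv in [(256,146),(306,146),(305,186),(257,186),(282,168)]: print(uv,bp(c,uv,.06).round(4))
print(pj(c,[.562,.0187,.06]))
```

```text
cam [0.51381046 0.01318938 0.35019044] optical [ 0.28778354  0.03218257 -0.95715459]
(256, 146) [ 0.5493 -0.0027  0.06  ]
(306, 146) [0.5446 0.0406 0.06  ]
(305, 186) [0.5802 0.0444 0.06  ]
(257, 186) [0.5848 0.0013 0.06  ]
(282, 168) [0.5661 0.022  0.06  ]
[278.84412632 163.04746029]
```

View pics/w4c.png

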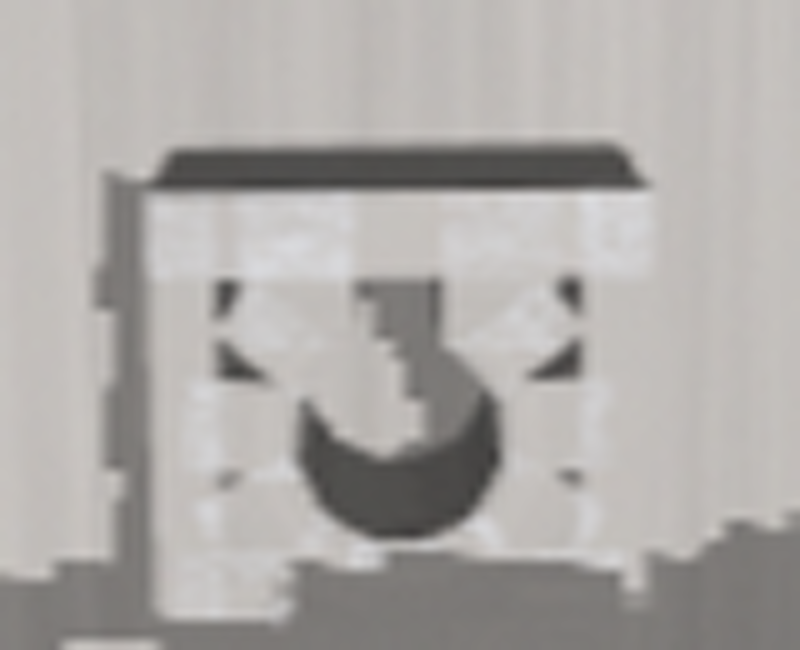

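Run:
```python
from h import *
c=dict(np.load('pics/w4.npz'))
f=lambda x,y:((x+.5)/10-.5+242,(y+.5)/10-.5+125)
B=lambda x,y:bp(c,f(x,y),.06)
for n,p in dict(FL=(148,188),FR=(650,188),RL=(157,621),rear=(400,541),key=(398,278),L=(300,435),Rr=(500,430),kl=(355,278),kr=(441,278)).items(): print(n,B(*p).round(4))
FL,FR,RL=B(148,188),B(650,188),B(157,621)
print('centre',(FR+RL)/2,np.linalg.norm(FR-FL),np.linalg.norm(RL-FL),np.degrees(np.arctan2(*(FL-FR)[1::-1]))+90,np.degrees(np.arctan2(*(RL-FL)[1::-1])))
k,r=B(398,278),B(400,541);print('hole c',k+(r-k)*14.5/23.5,np.linalg.norm(r-k),np.degrees(np.arctan2(*(r-k)[1::-1])))
```

```text
FL [ 0.547  -0.0026  0.06  ]
FR [0.5423 0.0408 0.06  ]
RL [0.5854 0.0016 0.06  ]
rear [0.5757 0.0226 0.06  ]
key [0.5524 0.0199 0.06  ]
L [0.5671 0.0127 0.06  ]
Rr [0.5648 0.0303 0.06  ]
kl [0.5528 0.0161 0.06  ]
kr [0.552  0.0236 0.06  ]
centre [0.56385016 0.02120379 0.06      ] 0.04362656009760958 0.038639722702710155 6.129695143581074 6.209125120661321
hole c [0.56679176 0.02156586 0.06      ] 0.023488144044781688 6.698369697634815
```

Run:
```python
from h import *
print(delta([.459,-.298,.19],42))
```

```text
[array([ 0.1686, -0.3044, -0.002 ]), array([1.400e-03, 4.000e-04, 9.446e-01])]
```

carry_out([
  {"tx":0.169,"ty":-0.304,"tz":-0.002,"rx":0,"ry":0,"rz":0.945,"jaw":1},
  {"tx":0.169,"ty":-0.304,"tz":-0.002,"rx":0,"ry":0,"rz":0.945,"jaw":1},
  {"tx":0.169,"ty":-0.304,"tz":-0.002,"rx":0,"ry":0,"rz":0.945,"jaw":1},
  {"tx":0.169,"ty":-0.304,"tz":-0.002,"rx":0,"ry":0,"rz":0.945,"jaw":1},
  {"tx":0.169,"ty":-0.304,"tz":-0.002,"rx":0,"ry":0,"rz":0.945,"jaw":1},
  {"tx":0.169,"ty":-0.304,"tz":-0.002,"rx":0,"ry":0,"rz":0.945,"jaw":1},
  {"tx":0.169,"ty":-0.304,"tz":-0.002,"rx":0,"ry":0,"rz":0.945,"jaw":1},
  {"tx":0.169,"ty":-0.304,"tz":-0.002,"rx":0,"ry":0,"rz":0.945,"jaw":1},
  {"tx":0.169,"ty":-0.304,"tz":-0.002,"rx":0,"ry":0,"rz":0.945,"jaw":1},
])

```text
time: 7.55
position: [0.4603, -0.2958, 0.1896]
tool_rot: [1.274, 2.872, 0.002]
ft_force: [-0.3, 0.1, -0.9]
grip_width: 1.0
```

Run:
```python
from h import *
s=st();c=camera_info('wrist');im=get_image('wrist');save('w5',im)
np.savez('pics/w5.npz',**c);st()
save('w5c',crop(im,200,100,160,120,5))
im=get_image('top');save('t4',im)
```

```text
t 7.55 p [ 0.4603 -0.2958  0.1896] jaw 42.17 tilt [0.0005 0.001 ] F [-0.26  0.12 -0.86] w 1.0 q [-0.16  0.14  0.75  1.78 -0.1   1.26  1.35]
t 7.6 p [ 0.4603 -0.2959  0.1895] jaw 42.16 tilt [0.0004 0.0007] F [ 0.74 -1.42  0.38] w 1.001 q [-0.16  0.14  0.75  1.78 -0.1   1.26  1.35]
```

View pics/w5.png

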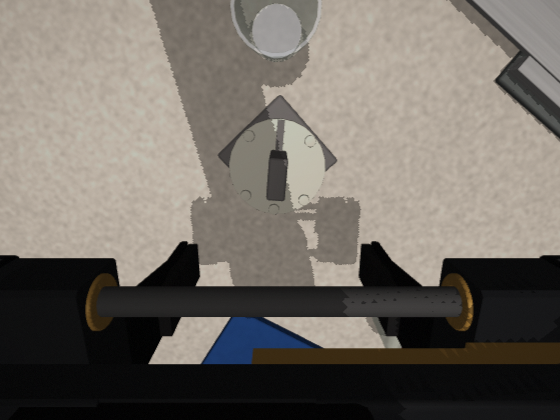

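View pics/w5c.png

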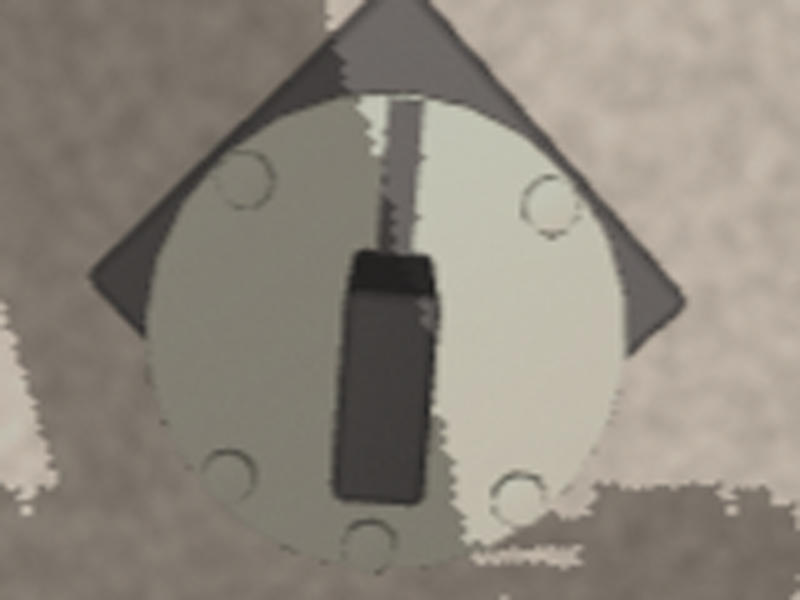

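View pics/t4.png

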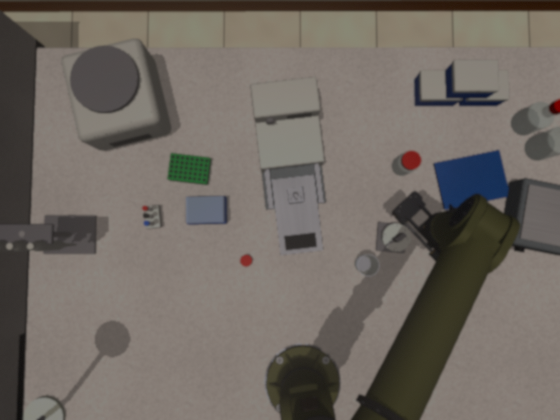

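Run:
```python
from h import *
c=dict(np.load('pics/w5.npz'))
f=lambda p:((p[0]+.5)/5-.5+200,(p[1]+.5)/5-.5+100)
B=lambda p,z:bp(c,f(p),z)
rim=[(148,330),(628,330),(355,98),(510,130),(200,195),(596,210),(175,450),(370,573),(600,450),(290,551),(455,560)]
P=np.array([B(p,.068)[:2] for p in rim]);A=np.c_[2*P,np.ones(len(P))];x=np.linalg.lstsq(A,(P**2).sum(1),rcond=None)[0]
C=x[:2];r=np.sqrt(x[2]+C@C);print('disc',C,r,(np.linalg.norm(P-C,axis=1)-r).round(4))
ang=lambda d:np.degrees(np.arctan2(d[1],d[0]))
caps=[(245,181),(551,206),(230,475),(519,497),(370,546)]
Q=np.array([B(p,.072)[:2] for p in caps])
for a,q in zip((-135+360-180-0,0,0,0,0),Q): print('cap',q.round(4),np.linalg.norm(q-C).round(4),ang(q-C).round(2))
print('caps centre',(Q[0]+Q[3])/2,(Q[1]+Q[2])/2)
print('ridge ang',ang(B((405,99),.074)[:2]-B((396,250),.074)[:2]), ang(B((405,99),.074)[:2]-C))
T=np.array([B(p,.116)[:2] for p in [(347,292),(437,292),(426,505),(333,500)]]);print('grip',T.round(4),T.mean(0),ang(T[0]-T[3]),ang(T[1]-T[2]),np.linalg.norm(T-np.roll(T,-1,0),axis=1))
```

```text
disc [ 0.44032239 -0.27658756] 0.04169384605052895 [ 0.0001 -0.0002  0.0002 -0.0001 -0.0008  0.0004  0.0006  0.0002  0.0002
 -0.0001 -0.0006]
cap [ 0.4036 -0.2717] 0.037 172.39
cap [ 0.4442 -0.2404] 0.0364 83.87
cap [ 0.4347 -0.3119] 0.0357 -99.09
cap [ 0.475  -0.2807] 0.0349 -6.82
cap [ 0.4616 -0.3051] 0.0355 -53.26
caps centre [ 0.43930474 -0.2762067 ] [ 0.43944313 -0.27614295]
ridge ang 128.76031626884367 128.46638894879814
grip [[ 0.425  -0.2683]
 [ 0.4345 -0.2596]
 [ 0.4548 -0.2841]
 [ 0.444  -0.2928]] [ 0.43956903 -0.27618632] 127.85639405860697 129.65050683768604 [0.01287309 0.03171541 0.01383191 0.0309996 ]
```

Run:
```python
from h import *
print(delta([.4396,-.2763,.076],38.5))
```

```text
[array([ 0.0285, -0.002 ,  0.1135]), array([ 0.0005, -0.0003,  0.0636])]
```

carry_out([
  {"tx":0.0285,"ty":-0.002,"tz":0.02,"rx":0,"ry":0,"rz":0.064,"jaw":1},
  {"tx":0.0285,"ty":-0.002,"tz":0.04,"rx":0,"ry":0,"rz":0.064,"jaw":1},
  {"tx":0.0285,"ty":-0.002,"tz":0.08,"rx":0,"ry":0,"rz":0.064,"jaw":1},
  {"tx":0.0285,"ty":-0.002,"tz":0.105,"rx":0,"ry":0,"rz":0.064,"jaw":1},
  {"tx":0.0285,"ty":-0.002,"tz":0.1135,"rx":0,"ry":0,"rz":0.064,"jaw":1},
  {"tx":0.0285,"ty":-0.002,"tz":0.1135,"rx":0,"ry":0,"rz":0.064,"jaw":1},
  {"tx":0.0285,"ty":-0.002,"tz":0.1135,"rx":0,"ry":0,"rz":0.064,"jaw":1},
])

```text
time: 8.52
position: [0.4399, -0.2781, 0.0772]
tool_rot: [1.368, 2.826, 0.0]
ft_force: [0.2, 0.4, -0.2]
grip_width: 1.0
```

Run:
```python
from h import *
st();save('w6',get_image('wrist'))
```

```text
t 8.53 p [ 0.4399 -0.2781  0.0772] jaw 38.35 tilt [ 0.002  -0.0006] F [ 0.16  0.35 -0.21] w 1.0 q [-0.16  0.2   0.74  1.96 -0.16  1.03  1.33]
```

View pics/w6.png

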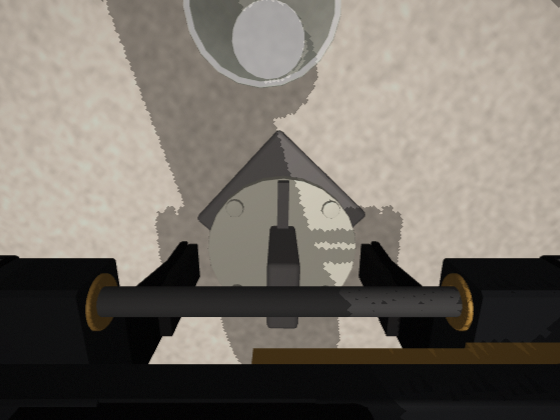

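The jaws straddle the grip, nearly centred on it. The ridge is at (283,205), pointing straight up the image. Closing now.

carry_out([
  {"tx":0,"ty":0,"tz":0,"rx":0,"ry":0,"rz":0,"jaw":0.4},
  {"tx":0,"ty":0,"tz":0,"rx":0,"ry":0,"rz":0,"jaw":0.3},
  {"tx":0,"ty":0,"tz":0,"rx":0,"ry":0,"rz":0,"jaw":0},
  {"tx":0,"ty":0,"tz":0,"rx":0,"ry":0,"rz":0,"jaw":0},
  {"tx":0,"ty":0,"tz":0,"rx":0,"ry":0,"rz":0,"jaw":0},
  {"tx":0,"ty":0,"tz":0,"rx":0,"ry":0,"rz":0,"jaw":0},
  {"tx":0,"ty":0,"tz":0,"rx":0,"ry":0,"rz":0,"jaw":0},
  {"tx":0,"ty":0,"tz":0,"rx":0,"ry":0,"rz":0,"jaw":0},
], grip_force=25)

```text
time: 9.57
position: [0.4391, -0.2775, 0.0761]
tool_rot: [1.369, 2.827, 0.001]
ft_force: [1.1, -0.0, 0.3]
grip_width: 0.174
```

Run:
```python
from h import *
st()
```

```text
t 9.57 p [ 0.4391 -0.2775  0.0761] jaw 38.33 tilt [0.0003 0.0004] F [ 1.07 -0.03  0.34] w 0.174 q [-0.16  0.2   0.74  1.97 -0.16  1.03  1.33]
```

carry_out([
  {"tx":0,"ty":0,"tz":-0.005,"rx":0,"ry":0,"rz":0,"jaw":0},
  {"tx":0,"ty":0,"tz":-0.02,"rx":0,"ry":0,"rz":0,"jaw":0},
  {"tx":0,"ty":0,"tz":-0.045,"rx":0,"ry":0,"rz":0,"jaw":0},
  {"tx":0,"ty":0,"tz":-0.07,"rx":0,"ry":0,"rz":0,"jaw":0},
  {"tx":0,"ty":0,"tz":-0.09,"rx":0,"ry":0,"rz":0,"jaw":0},
  {"tx":0,"ty":0,"tz":-0.1,"rx":0,"ry":0,"rz":0,"jaw":0},
  {"tx":0,"ty":0,"tz":-0.1,"rx":0,"ry":0,"rz":0,"jaw":0},
  {"tx":0,"ty":0,"tz":-0.1,"rx":0,"ry":0,"rz":0,"jaw":0},
])

```text
time: 10.58
position: [0.4385, -0.2774, 0.1753]
tool_rot: [-1.368, -2.826, 0.0]
ft_force: [0.7, 0.7, -1.2]
grip_width: 0.158
```

Run:
```python
from h import *
s=st();c=camera_info('wrist');im=get_image('wrist');save('w7',im)
np.savez('pics/w7.npz',**c,pos=s['position'],rot=s['tool_rot']);st()
save('w7c',crop(im,200,160,160,120,5))
print(delta([.555,.02,.18],96.4))
```

```text
t 10.57 p [ 0.4385 -0.2774  0.1753] jaw 38.33 tilt [-0.0012  0.0005] F [ 0.74  0.71 -1.18] w 0.158 q [-0.21  0.07  0.76  1.86 -0.05  1.23  1.24]
t 10.62 p [ 0.4384 -0.2774  0.1752] jaw 38.33 tilt [-0.0015  0.0005] F [-0.34  0.74 -3.06] w 0.156 q [-0.21  0.08  0.76  1.86 -0.05  1.23  1.24]
[array([ 0.161 ,  0.2759, -0.0048]), array([-1.0000e-04, -1.7000e-03, -1.0135e+00])]
```

View pics/w7.png

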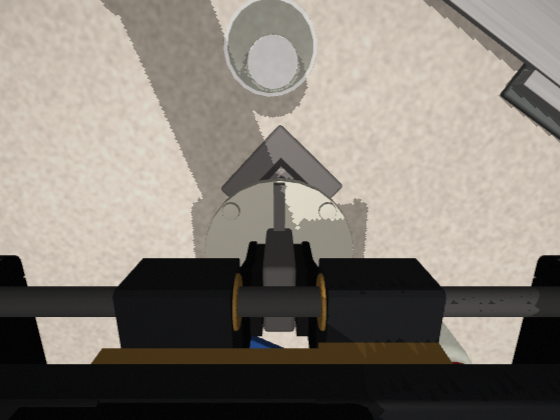

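View pics/w7c.png

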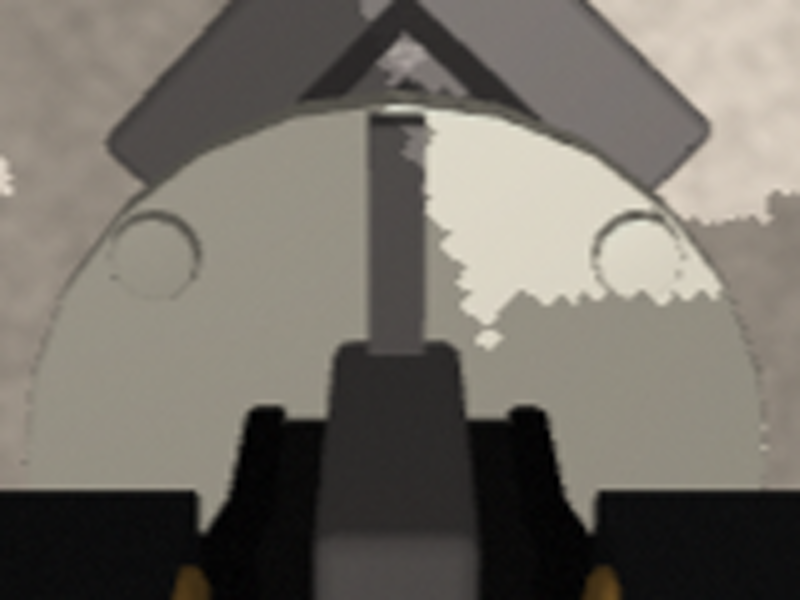

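```bash
cat > inhand.py <<'E'
from h import *
c=dict(np.load('pics/w7.npz'));R=Ro.from_rotvec(c['rot']);p0=c['pos'];zt=p0[2]-.0081
f=lambda p:((p[0]+.5)/5-.5+200,(p[1]+.5)/5-.5+160)
T=lambda p,z:R.inv().apply(bp(c,f(p),z)-p0)   # tool frame
rim=[(397,103),(310,113),(480,111),(225,143),(570,141),(150,190),(650,195),(62,295),(735,300),(30,420),(764,425)]
P=np.array([T(p,zt)[:2] for p in rim]);A=np.c_[2*P,np.ones(len(P))];x=np.linalg.lstsq(A,(P**2).sum(1),rcond=None)[0]
C=x[:2];r=np.sqrt(x[2]+C@C);print('disc in tool',C,r,(np.linalg.norm(P-C,axis=1)-r).round(4))
# fixed radius fit
from scipy.optimize import least_squares
print('fixed r', least_squares(lambda q:np.linalg.norm(P-q,axis=1)-.042,[0,0]).x)
a,b=T((155,255),zt+.004),T((638,253),zt+.004);print('caps',a,b,(a+b)/2, np.linalg.norm(a-b))
u,v=T((397,120),zt+.006),T((396.5,352),zt+.006);print('ridge',u,v,np.degrees(np.arctan2(*(u-v)[1::-1])))
E
python3 inhand.py
```

```text
disc in tool [ 0.00086357 -0.00061673] 0.041451355039885514 [-0.0001 -0.0001  0.     -0.0001  0.0001 -0.     -0.      0.0002  0.0002
 -0.0001 -0.0002]
fixed r [ 0.00019697 -0.00062217]
caps [ 0.02670595 -0.02626293  0.00414568] [0.0269716  0.02482112 0.00411667] [ 0.02683877 -0.0007209   0.00413118] 0.05108474351181069
ridge [ 0.04181286 -0.00066901  0.00214831] [ 0.01653647 -0.00070599  0.00211936] 0.08382808533123348
```

Run:
```python
from h import *
print(delta([.600,.026,.17],96.3))
```

```text
[array([0.1378, 0.3149, 0.0051]), array([-1.0000e-04, -1.7000e-03, -1.0117e+00])]
```

carry_out([
  {"tx":0.009,"ty":0.02,"tz":0,"rx":0,"ry":0,"rz":-0.07,"jaw":0},
  {"tx":0.026,"ty":0.06,"tz":0,"rx":0,"ry":0,"rz":-0.19,"jaw":0},
  {"tx":0.046,"ty":0.105,"tz":0,"rx":0,"ry":0,"rz":-0.34,"jaw":0},
  {"tx":0.066,"ty":0.15,"tz":0,"rx":0,"ry":0,"rz":-0.49,"jaw":0},
  {"tx":0.085,"ty":0.195,"tz":0,"rx":0,"ry":0,"rz":-0.64,"jaw":0},
  {"tx":0.105,"ty":0.24,"tz":0,"rx":0,"ry":0,"rz":-0.79,"jaw":0},
  {"tx":0.123,"ty":0.28,"tz":0.002,"rx":0,"ry":0,"rz":-0.91,"jaw":0},
  {"tx":0.134,"ty":0.306,"tz":0.004,"rx":0,"ry":0,"rz":-0.985,"jaw":0},
  {"tx":0.138,"ty":0.315,"tz":0.005,"rx":0,"ry":0,"rz":-1.012,"jaw":0},
  {"tx":0.138,"ty":0.315,"tz":0.005,"rx":0,"ry":0,"rz":-1.012,"jaw":0},
  {"tx":0.138,"ty":0.315,"tz":0.005,"rx":0,"ry":0,"rz":-1.012,"jaw":0},
  {"tx":0.138,"ty":0.315,"tz":0.005,"rx":0,"ry":0,"rz":-1.012,"jaw":0},
])

```text
time: 12.12
position: [0.6002, 0.0244, 0.1714]
tool_rot: [-0.169, 3.137, -0.0]
ft_force: [0.5, -1.0, -2.4]
grip_width: 0.163
```

Run:
```python
from h import *
s=st();c=camera_info('wrist');im=get_image('wrist');save('w8',im)
np.savez('pics/w8.npz',**c,pos=s['position'],rot=s['tool_rot']);st()
save('w8c',crop(im,200,110,160,120,5))
```

```text
t 12.12 p [0.6002 0.0244 0.1714] jaw 96.17 tilt [ 0.0003 -0.0001] F [ 0.49 -1.02 -2.38] w 0.163 q [-0.46  0.26  0.45  1.66 -0.12  1.25  1.69]
t 12.18 p [0.6002 0.0247 0.1714] jaw 96.2 tilt [0.0004 0.0001] F [-0.58 -0.05 -2.06] w 0.159 q [-0.46  0.26  0.45  1.66 -0.12  1.25  1.69]
```

View pics/w8.png

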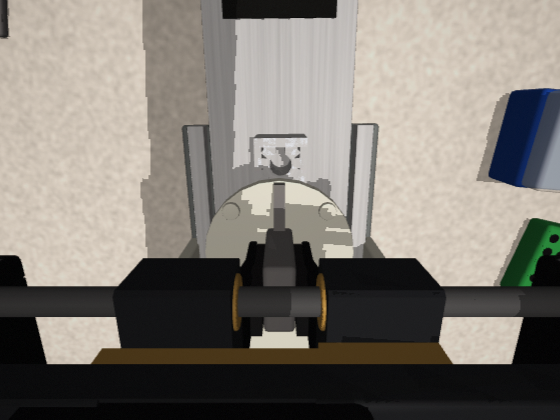

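View pics/w8c.png

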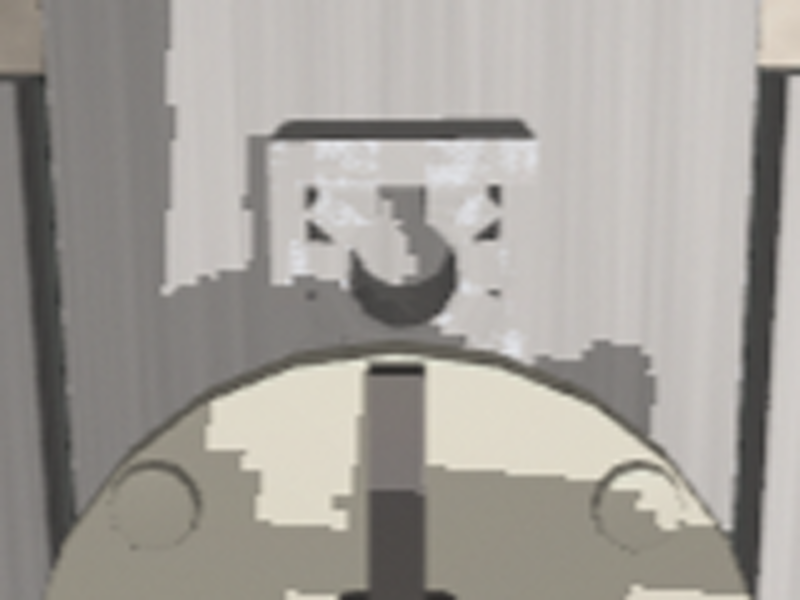

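Run:
```python
from h import *
c=dict(np.load('pics/w8.npz'));R=Ro.from_rotvec(c['rot']);p0=c['pos']
f=lambda p:((p[0]+.5)/5-.5+200,(p[1]+.5)/5-.5+110)
T=lambda p,z=.06:R.inv().apply(bp(c,f(p),z)-p0)
FL,FR=T((270,140)),T((538,138));m=(FL+FR)/2;print('front mid',m,np.linalg.norm(FL-FR),np.degrees(np.arctan2(*(FR-FL)[1::-1]))-90,'->centre x',m[0]-.022)
k,r=T((403,186)),T((403,327));print('key',k,'rear',r,'c',k+(r-k)*14.5/23.5,np.linalg.norm(k-r))
L,Q=T((350,272)),T((457,267));print('LR',L,Q,(L+Q)/2)
print('kw',T((379,187)),T((427,187)))
z=p0[2]-.0081
g=lambda p:R.inv().apply(bp(c,f(p),z+.006)-p0)
print('ridge',g((396.5,370)),g((395.5,580)))
zc=lambda p:R.inv().apply(bp(c,f(p),z+.004)-p0)
print('caps',(zc((155,505))+zc((638,503)))/2)
```

```text
front mid [0.05571024 0.00088619 0.11135564] 0.04368441281750778 -0.448603532056282 ->centre x 0.03371023823739613
key [0.04811505 0.00073896 0.11135763] rear [0.0245642  0.00077842 0.11136374] c [0.03358367 0.00076331 0.1113614 ] 0.023550888231590374
LR [ 0.03388645 -0.00807934  0.11136224] [0.03473349 0.00976263 0.11136017] [0.03430997 0.00084165 0.1113612 ]
kw [ 0.04795021 -0.00320545  0.11135808] [0.04795399 0.00468396 0.11135726]
ridge [ 0.04245243 -0.00038435  0.00208901] [ 0.01966026 -0.00047818  0.00209494]
caps [ 0.027475   -0.00037839  0.0040929 ]
```

carry_out([
  {"tx":0.008,"ty":0.0013,"tz":0.01,"rx":0,"ry":0,"rz":0,"jaw":0},
  {"tx":0.008,"ty":0.0013,"tz":0.025,"rx":0,"ry":0,"rz":0,"jaw":0},
  {"tx":0.008,"ty":0.0013,"tz":0.038,"rx":0,"ry":0,"rz":0,"jaw":0},
  {"tx":0.008,"ty":0.0013,"tz":0.043,"rx":0,"ry":0,"rz":0,"jaw":0},
  {"tx":0.008,"ty":0.0013,"tz":0.043,"rx":0,"ry":0,"rz":0,"jaw":0},
  {"tx":0.008,"ty":0.0013,"tz":0.043,"rx":0,"ry":0,"rz":0,"jaw":0},
  {"tx":0.008,"ty":0.0013,"tz":0.043,"rx":0,"ry":0,"rz":0,"jaw":0},
  {"tx":0.008,"ty":0.0013,"tz":0.043,"rx":0,"ry":0,"rz":0,"jaw":0},
])

```text
time: 13.18
position: [0.5926, 0.0264, 0.1284]
tool_rot: [-0.173, 3.136, 0.0]
ft_force: [-0.3, -1.2, -2.0]
grip_width: 0.161
```

Run:
```python
from h import *
s=st();c=camera_info('wrist');im=get_image('wrist');save('w9',im)
np.savez('pics/w9.npz',**c,pos=s['position'],rot=s['tool_rot']);st()
save('w9c',crop(im,200,110,160,120,5))
```

```text
t 13.18 p [0.5926 0.0264 0.1284] jaw 96.32 tilt [0.0007 0.0002] F [-0.33 -1.18 -1.97] w 0.161 q [-0.46  0.28  0.44  1.73 -0.13  1.16  1.69]
t 13.22 p [0.5926 0.0263 0.1284] jaw 96.32 tilt [0.0006 0.0002] F [ 1.1  -0.01 -3.19] w 0.156 q [-0.46  0.28  0.44  1.73 -0.13  1.16  1.69]
```

View pics/w9c.png

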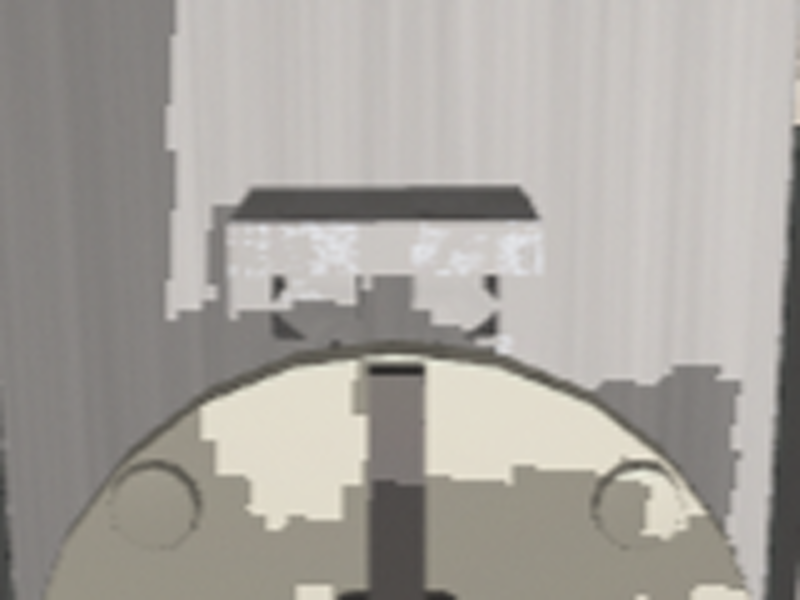

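Run:
```python
from h import *
c=dict(np.load('pics/w9.npz'));R=Ro.from_rotvec(c['rot']);p0=c['pos']
f=lambda p:((p[0]+.5)/5-.5+200,(p[1]+.5)/5-.5+110)
T=lambda p,z=.06:R.inv().apply(bp(c,f(p),z)-p0)
FL,FR=T((229,221)),T((543,221));m=(FL+FR)/2;print('front mid',m,np.linalg.norm(FL-FR),np.degrees(np.arctan2(*(FR-FL)[1::-1]))-90,'->centre x',m[0]-.022)
a,b=T((358,276)),T((412,276));print('kw',a,b,'c x',a[0]-.0145,'y',(a+b)[1]/2)
a,b=T((274,330)),T((498,330));print('bolts sq',(a+b)/2)
z=p0[2]-.0081
print('ridge',T((396.5,370),z+.006),T((395.5,580),z+.006));print('caps',(T((155,505),z+.004)+T((638,503),z+.004))/2)
print(R.apply([m[0]-.022,m[1],0])+p0)
```

```text
front mid [ 0.04837448 -0.00182056  0.06837821] 0.04376420423775974 -0.02487059014943327 ->centre x 0.026374480311854666
kw [ 0.04065126 -0.00577265  0.06838305] [0.0406544  0.00182708 0.06838389] c x 0.026151258576611935 y -0.0019727833189906703
bolts sq [ 0.03292372 -0.00184162  0.06838877]
ridge [ 0.0424623  -0.00039045  0.00207092] [ 0.01966563 -0.00048444  0.0020865 ]
caps [ 0.02748227 -0.00038377  0.00408116]
[0.56659476 0.02163958 0.12839324]
```

carry_out([
  {"tx":0.008,"ty":-0.0015,"tz":0,"rx":0,"ry":0,"rz":0,"jaw":0},
  {"tx":0.018,"ty":-0.0015,"tz":0,"rx":0,"ry":0,"rz":0,"jaw":0},
  {"tx":0.0257,"ty":-0.0015,"tz":0,"rx":0,"ry":0,"rz":0,"jaw":0},
  {"tx":0.0257,"ty":-0.0015,"tz":0.006,"rx":0,"ry":0,"rz":0,"jaw":0},
  {"tx":0.0257,"ty":-0.0015,"tz":0.012,"rx":0,"ry":0,"rz":0,"jaw":0},
  {"tx":0.0257,"ty":-0.0015,"tz":0.012,"rx":0,"ry":0,"rz":0,"jaw":0},
  {"tx":0.0257,"ty":-0.0015,"tz":0.012,"rx":0,"ry":0,"rz":0,"jaw":0},
  {"tx":0.0257,"ty":-0.0015,"tz":0.012,"rx":0,"ry":0,"rz":0,"jaw":0},
])

```text
time: 14.22
position: [0.5673, 0.022, 0.1162]
tool_rot: [-0.173, 3.136, -0.0]
ft_force: [-0.7, -0.4, -1.8]
grip_width: 0.157
```

Run:
```python
from h import *
st();im=get_image('scene');save('s3',crop(im,200,170,100,90,8))
st()
```

```text
t 14.22 p [0.5673 0.022  0.1162] jaw 96.31 tilt [ 0.0004 -0.0001] F [-0.7  -0.37 -1.79] w 0.157 q [-0.47  0.23  0.44  1.81 -0.11  1.13  1.69]
t 14.28 p [0.5672 0.022  0.1162] jaw 96.31 tilt [ 0.0004 -0.    ] F [-0.05  0.66 -1.82] w 0.158 q [-0.47  0.23  0.44  1.81 -0.11  1.13  1.69]
```

View pics/s3.png

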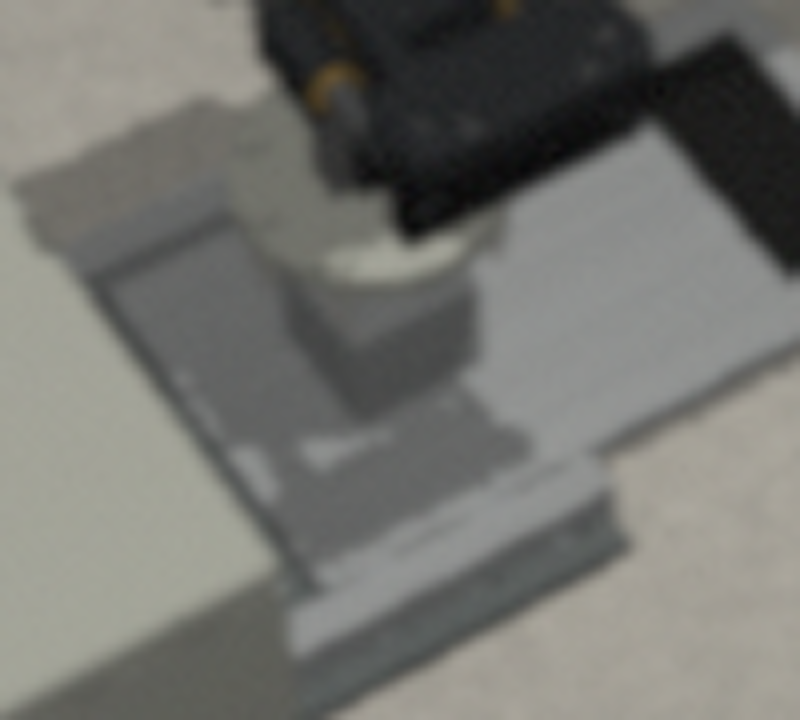

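carry_out([
  {"tx":0,"ty":0,"tz":0.003,"rx":0,"ry":0,"rz":0,"jaw":0},
  {"tx":0,"ty":0,"tz":0.005,"rx":0,"ry":0,"rz":0,"jaw":0},
  {"tx":0,"ty":0,"tz":0.006,"rx":0,"ry":0,"rz":0,"jaw":0},
  {"tx":0,"ty":0,"tz":0.007,"rx":0,"ry":0,"rz":0,"jaw":0},
  {"tx":0,"ty":0,"tz":0.007,"rx":0,"ry":0,"rz":0,"jaw":0},
])

```text
time: 14.9
position: [0.567, 0.022, 0.109]
tool_rot: [0.173, -3.137, -0.0]
ft_force: [-0.5, 0.3, -2.3]
grip_width: 0.158
```

carry_out([
  {"tx":0,"ty":0,"tz":0.001,"rx":0,"ry":0,"rz":0,"jaw":0},
  {"tx":0,"ty":0,"tz":0.002,"rx":0,"ry":0,"rz":0,"jaw":0},
  {"tx":0,"ty":0,"tz":0.003,"rx":0,"ry":0,"rz":0,"jaw":0},
  {"tx":0,"ty":0,"tz":0.004,"rx":0,"ry":0,"rz":0,"jaw":0},
  {"tx":0,"ty":0,"tz":0.004,"rx":0,"ry":0,"rz":0,"jaw":0},
])

```text
time: 15.52
position: [0.5669, 0.022, 0.105]
tool_rot: [0.173, -3.137, -0.0]
ft_force: [-0.0, -0.0, -2.1]
grip_width: 0.154
```

carry_out([
  {"tx":0,"ty":0,"tz":0.002,"rx":0,"ry":0,"rz":0,"jaw":0},
  {"tx":0,"ty":0,"tz":0.005,"rx":0,"ry":0,"rz":0,"jaw":0},
  {"tx":0,"ty":0,"tz":0.008,"rx":0,"ry":0,"rz":0,"jaw":0},
  {"tx":0,"ty":0,"tz":0.011,"rx":0,"ry":0,"rz":0,"jaw":0},
  {"tx":0,"ty":0,"tz":0.014,"rx":0,"ry":0,"rz":0,"jaw":0},
  {"tx":0,"ty":0,"tz":0.014,"rx":0,"ry":0,"rz":0,"jaw":0},
])

```text
time: 16.27
position: [0.5668, 0.022, 0.0907]
tool_rot: [0.173, -3.136, 0.0]
ft_force: [0.4, -0.6, -2.1]
grip_width: 0.161
```

carry_out([
  {"tx":0,"ty":0,"tz":0.003,"rx":0,"ry":0,"rz":0,"jaw":0},
  {"tx":0,"ty":0,"tz":0.006,"rx":0,"ry":0,"rz":0,"jaw":0},
  {"tx":0,"ty":0,"tz":0.009,"rx":0,"ry":0,"rz":0,"jaw":0},
  {"tx":0,"ty":0,"tz":0.012,"rx":0,"ry":0,"rz":0,"jaw":0},
  {"tx":0,"ty":0,"tz":0.0135,"rx":0,"ry":0,"rz":0,"jaw":0},
  {"tx":0,"ty":0,"tz":0.0135,"rx":0,"ry":0,"rz":0,"jaw":0},
])

```text
time: 17.02
position: [0.5669, 0.022, 0.0774]
tool_rot: [0.173, -3.137, -0.0]
ft_force: [0.1, 0.2, -1.6]
grip_width: 0.156
```

carry_out([
  {"tx":0,"ty":0,"tz":0.0005,"rx":0,"ry":0,"rz":0,"jaw":0},
  {"tx":0,"ty":0,"tz":0.001,"rx":0,"ry":0,"rz":0,"jaw":0},
  {"tx":0,"ty":0,"tz":0.0015,"rx":0,"ry":0,"rz":0,"jaw":0},
  {"tx":0,"ty":0,"tz":0.0015,"rx":0,"ry":0,"rz":0,"jaw":0},
])

```text
time: 17.52
position: [0.5671, 0.022, 0.0762]
tool_rot: [-0.173, 3.137, 0.0]
ft_force: [0.4, 0.1, -1.4]
grip_width: 0.156
```

carry_out([
  {"tx":0,"ty":0,"tz":0.0005,"rx":0,"ry":0,"rz":0,"jaw":0},
  {"tx":0,"ty":0,"tz":0.001,"rx":0,"ry":0,"rz":0,"jaw":0},
  {"tx":0,"ty":0,"tz":0.001,"rx":0,"ry":0,"rz":0,"jaw":0},
])

```text
time: 17.9
position: [0.5677, 0.0221, 0.0761]
tool_rot: [-0.173, 3.135, 0.001]
ft_force: [-0.4, -0.4, 5.0]
grip_width: 0.158
```

Run:
```python
from h import *
st();im=get_image('scene');save('s4',crop(im,200,170,100,90,8))
save('w10',get_image('wrist'));st()
```

```text
t 17.9 p [0.5677 0.0221 0.0761] jaw 96.31 tilt [0.0015 0.0005] F [-0.36 -0.4   5.02] w 0.158 q [-0.46  0.28  0.43  1.84 -0.13  1.05  1.71]
t 18.0 p [0.5677 0.0221 0.0761] jaw 96.31 tilt [0.0016 0.0005] F [-1.68 -1.43  4.86] w 0.161 q [-0.46  0.28  0.43  1.84 -0.13  1.05  1.71]
```

View pics/s4.png

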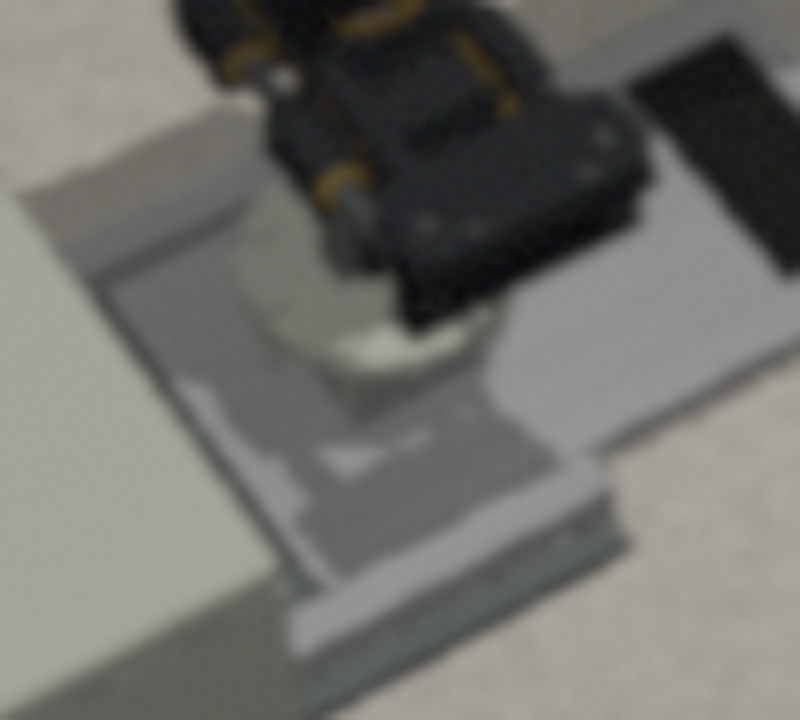

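carry_out([
  {"tx":0,"ty":0,"tz":-0.0005,"rx":0,"ry":0,"rz":0,"jaw":0.25},
  {"tx":0,"ty":0,"tz":-0.0005,"rx":0,"ry":0,"rz":0,"jaw":0.5},
  {"tx":0,"ty":0,"tz":-0.0005,"rx":0,"ry":0,"rz":0,"jaw":0.7},
  {"tx":0,"ty":0,"tz":-0.0005,"rx":0,"ry":0,"rz":0,"jaw":0.7},
  {"tx":0,"ty":0,"tz":-0.0005,"rx":0,"ry":0,"rz":0,"jaw":0.7},
  {"tx":0,"ty":0,"tz":-0.0005,"rx":0,"ry":0,"rz":0,"jaw":0.7},
  {"tx":0,"ty":0,"tz":-0.0005,"rx":0,"ry":0,"rz":0,"jaw":0.7},
])

```text
time: 18.88
position: [0.567, 0.022, 0.0756]
tool_rot: [-0.173, 3.137, 0.0]
ft_force: [0.4, -0.2, -0.0]
grip_width: 0.691
```

carry_out([
  {"tx":0,"ty":0,"tz":-0.01,"rx":0,"ry":0,"rz":0,"jaw":0.7},
  {"tx":0,"ty":0,"tz":-0.03,"rx":0,"ry":0,"rz":0,"jaw":0.7},
  {"tx":0,"ty":0,"tz":-0.06,"rx":0,"ry":0,"rz":0,"jaw":0.7},
  {"tx":0,"ty":0,"tz":-0.09,"rx":0,"ry":0,"rz":0,"jaw":0.7},
  {"tx":-0.02,"ty":0,"tz":-0.12,"rx":0,"ry":0,"rz":0,"jaw":0.7},
  {"tx":-0.03,"ty":0,"tz":-0.12,"rx":0,"ry":0,"rz":0,"jaw":0.7},
  {"tx":-0.03,"ty":0,"tz":-0.12,"rx":0,"ry":0,"rz":0,"jaw":0.7},
  {"tx":-0.03,"ty":0,"tz":-0.12,"rx":0,"ry":0,"rz":0,"jaw":0.7},
])

```text
time: 19.88
position: [0.5956, 0.0251, 0.1942]
tool_rot: [0.173, -3.134, 0.0]
ft_force: [-0.2, 0.2, -0.8]
grip_width: 0.704
```

Run:
```python
from h import *
s=st();c=camera_info('wrist');im=get_image('wrist');save('w11',im);np.savez('pics/w11.npz',**c)
im=get_image('scene');save('s5',crop(im,190,130,120,110,6));st()
```

```text
t 19.88 p [0.5956 0.0251 0.1942] jaw 96.3 tilt [-0.0027 -0.0004] F [-0.22  0.16 -0.84] w 0.704 q [-0.47  0.23  0.45  1.64 -0.1   1.29  1.68]
t 19.98 p [0.5958 0.0251 0.1945] jaw 96.3 tilt [-0.002  -0.0002] F [-0.36 -0.13 -0.11] w 0.695 q [-0.47  0.23  0.45  1.64 -0.1   1.29  1.68]
```

View pics/w11.png

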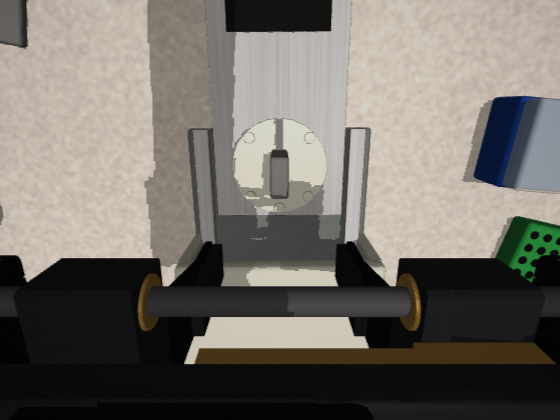

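View pics/s5.png

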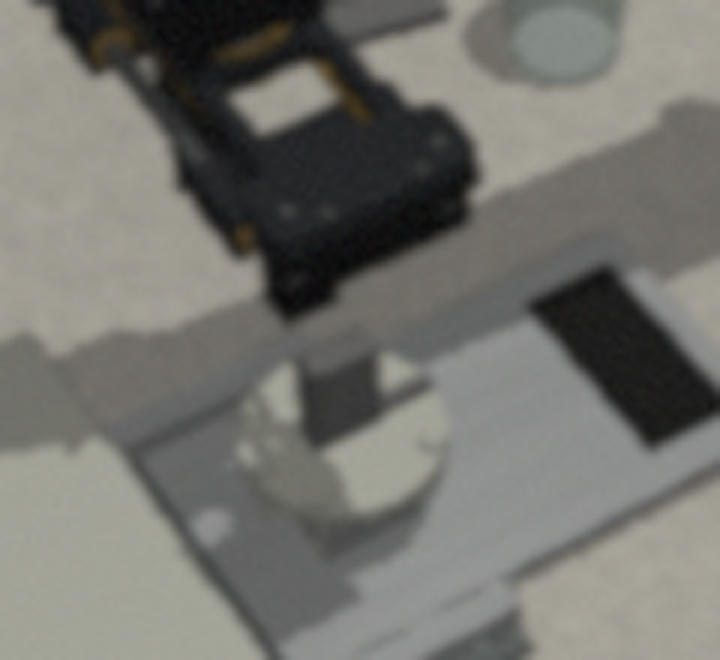

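Run:
```python
from h import *
c=dict(np.load('pics/w11.npz'));d=dict(np.load('pics/w4.npz'))
print('pad rear edge now',bp(c,(279,31),.021),'at stop',bp(d,(280,31),.021))
print('disc',bp(c,(280,165.5),.068), 'width',np.linalg.norm(bp(c,(233,165),.068)-bp(c,(327,165),.068)))
st();print(ctrl.close_job())
```

```text
pad rear edge now [0.4500785  0.00874755 0.021     ] at stop [0.44976987 0.00772546 0.021     ]
disc [0.565327   0.02240293 0.068     ] width 0.08276500174450599
t 19.98 p [0.5958 0.0251 0.1945] jaw 96.3 tilt [-0.002  -0.0002] F [-0.36 -0.13 -0.11] w 0.695 q [-0.47  0.23  0.45  1.64 -0.1   1.29  1.68]
the job is handed in; nothing more can be done
None
```

The carriage is fully out, the carousel is seated in its hub, and the job was handed in at about 20 s of the 61 s allowed.

- **Carriage:** I pressed on the pad with about 8 N and pulled until the pull force rose to 6 N, against about 2 N while sliding. The fingers travelled about 125 mm, so they slipped a few millimetres on the pad.
- **Carousel:** I gripped it across its grip, lifted it from the stand and turned it about 58° to line the key up with the keyway. The shank went down with no noticeable resistance. It came to rest at the same tool height (76 mm) as in the stand, pressing with about 5 N. I then let go and backed off.

**Last checks:**
- The wrist picture shows the ridge pointing to the carriage's front.
- The disc centre measures at (0.565, 0.022). I had measured the hub at (0.567, 0.022), so they agree within the camera's accuracy.
- The pad is within about 1 mm of where it was at the stop.
- The wrist force is near zero, with the tool clear.

No check failed. One estimate differed: the first pad measurement put the hub 4 mm nearer the robot than the direct views did. Three views of the hub agreed within 0.5 mm, so I used those. I did not measure the bystanders again at the end; nothing came near them, and the ones in view looked unmoved.

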